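# Unhook the work lantern past its sprung keeper and seat it in the charging cradle

## Robot

A 7-joint arm with a two-finger parallel gripper is mounted at the origin on the work surface. World frame = base frame: x ahead of the robot, y to its left, z up, the work surface at z = 0. Lengths are in m, angles in rad, forces in N, time in s.
With the tool pointing down it reaches from about 0.35 to 0.9 m from the base axis. Payload 19.9 kg.
Tool frame: the origin (TCP) lies between the finger pads; the fingertips stand 8 mm ahead of it and the grasp point (between the pads) lies 11 mm behind it; z points along the fingers, x is the direction in which the jaws open and shut, and the axes are right-handed (so a half turn about z gives the same grasp; the last joint's range is limited). The gripper opens to 85 mm and grips with 20 to 120 N. Pads are 22 mm wide; open, the fingers measure 114 mm over their backs; the gripper's body (76 mm by 85 mm) begins 54 mm behind the grasp point. The pads swing forward as they close: fully open they stand 13 mm farther back than shut.
Start: joints at [1.25, 0.417, -0.01, 1.614, 0.005, 1.111, -0.053], TCP at [0.173, -0.601, 0.239] pointing down, gripper open.
Joint ranges: [-2.81, 2.81], [-0.39, 2.02], [-1.27, 1.25], [0.06, 2.57], [-1.19, 4.33], [0.19, 2], [-2.82, 2.82]. Speed limits (rad/s): [1.89, 1.89, 2.39, 2.39, 3.01, 3.01, 3.01].

## Interface

Orientations are given as a unit quaternion [x, y, z, w].
In Python, from bench import robot gives the robot as it stands.
- The arm moves only by the tool move_arm, never from a script. Its argument "steps" is a list of rows, each a list of 7 numbers: the finger opening in cm, from 0 to 8.54, then the shift along the tool's x, y, z in cm, then the turn, a rotation vector about the tool's x, y, z in units of 6 degrees (1.0 is 6 degrees). A call has 1 to 20 rows; each row shifts and turns the pose as measured when the row begins, along the tool's axes as they then stand; what a row does not reach is not made up. A row lasts 1/10 s, in which the tool goes at most 50 mm and 8.59 degrees, less where a joint would pass 70% of its speed; a pose out of reach is approached as far as the arm can. A call with a gripper value outside its range is refused whole. The fingers move at their own pace and stop on an object; "newtons" is the grip in N (left out, the last holds). Time passes only in rows, so rows that do not move let the fingers close. It gives the time, the measured TCP pose, the force and the opening at its end, in the units of the state.
- robot.sense(): the state, without advancing time (a new reading comes with each control period).
- robot.capture(name): name is "scene" or "top" or "wrist"; returns a dict with "color" (420x560x3 uint8, red, green, blue), "z_map" (420x560 float32, m along the optical axis (not along the pixel's ray), 0 where there is no reading), "intrinsics" (3x3 intrinsics, pixels), "world_from_camera" (4x4, takes a point from camera to world coordinates). Camera axes: x right, y down, z forward; pixel columns grow to the right and rows downward; lengths in m; the calibration is good to about 2 mm. A picture is of the moment at which its call begins.
- robot.sign_off(): hands the job in, once; it reports no verdict.
The state is a dict: "time": time; "joints": joint angles; "joint_vel": joint speeds; "tau": joint torques, N m; "tcp_pos": TCP position; "tool_rot": TCP orientation; "ft_force": force on the tool from outside, world axes, zero at the start; "ft_torque": the same for the moment, N m; "grip_width": finger opening in m.
Only numpy, scipy, OpenCV 4.12 (cv2) and the standard library are available. Lean on these libraries where they do the work, as an engineer would, in place of code of your own. Each camera call takes 0.05 s, during which the arm holds its last target. There are 200 camera calls.

## Task

Take the large work lantern off its display hook: with the fingertips press the hook's sprung keeper firmly right back against its stop, hold it there while you take the lantern by its handle and lift it off, without straining the keeper, wrenching the lantern or bending the springy arm. Seat it gently and upright, fully home in the round well of the charging cradle, and let go; leave the small lantern hanging and everything else on the counter where it is.

Things in the scene. Friction and masses are not known exactly. Their poses are not given: they have to be found in the camera images.
- lantern: Large work lantern, 0.42 to 0.58 kg, 207 mm tall. Origin: centre of its round underside, z up its axis. Black base 90 mm diameter, 34 mm high, lower edge rounded; clear lens 68 mm; grey cap 86 mm diameter, top at 120 mm height. A rigid steel bracket handle stands on the cap in its y-z plane. It hangs by the handle's cross bar, free to swing a little and slide a few mm along y.
- lantern_bar (a point): Middle of the handle's round cross bar (9 mm diameter, along y), 200 mm above the lantern's underside. It joins two flat upright steel straps that rise from the cap to 7 mm above this point: each 14 mm wide (along x), 5 mm thick, 44 mm over the outer faces (y = +-22 mm), 34 mm apart inside. Lift it by the straps' outer faces, fingers closing along y.
- stand1: Fixed stand of the large lantern with column, arm, hook and keeper. Base plate 170 x 130 x 12 mm; column 28 mm square, 308 mm high. Origin: on the counter under the column's front face; +x from hook to column; hook at x = -130 mm. Pressed down (2 to 8 N) the press bar turns easily until some 10 mm before the hinge line; push it back (+x) from there, to the stop.
- hook1_seat (a point): Where the cross bar's middle lies while hanging, about 270 mm over the counter. x points from the hook's mouth back to the column (the stand is turned up to 0.25 rad), y along the hung bar, z up. The hook is a U of 10 mm rod in the x-z plane, open at the top, floor 5 mm below this point; inside faces of its nose (at -x) and shank (at +x) at x = -13.5 and +22 mm.
- hook1_mouth (a point): Middle of the mouth, 29 mm above hook1_seat, 5 mm towards -x. The shut keeper's press bar lies within 3 mm of it: a freely rolling bar, 6 mm diameter, 84 mm long along y (20 mm past the straps each side), across the tongue 22 mm from the hinge. Pressed, it swings down and back round the hinge till straight below it, 16 mm above the seat: a firm, fixed stop. The spring returns it, 2 to 3 N.
- hook1_shank (a point): Top of the hook's shank, 47 mm above hook1_seat and 27 mm towards +x; nothing of the stand is over 1 mm higher. A clip on it holds the keeper's hinge line (along y), 38 mm above the seat at x = +12 to +18 mm: clamped by hand, it differs each time and is not measured. The keeper is a sprung T-shaped steel flap: a 27 mm tongue from the hinge forward to the nose shuts the mouth.
- hook1_nose (a point): Top of the hook's free end: 31 mm above hook1_seat and 18.5 mm towards -x. To come off, the cross bar goes straight up past the pressed-back keeper and over this end: lift 40 to 55 mm (the lantern's cap is 80 mm below its bar), then draw away towards -x. Pull gently: more than 16 N between lantern and stand is wrenching.
- boom1 (a joint): Bend of the springy arm, a 12 mm rod from shank to column, 20 mm above hook1_seat. Rad: + hook raised, - pressed down; 0.0077 rad (1 mm at the hook) per N. About 0 with the lantern on, 0.02 to 0.06 empty; over 0.15 either way is bent. Load the keeper's rigid stop with about 11 N (at least 8, never over 20), then ease a little: the straps clear a press bar past x = +10 mm from the seat.
- cradle: The charging cradle, fixed on the counter between the stands and the robot: a black plate 150 x 140 x 12 mm with a raised round collar. Origin: centre of its underside.
- cradle_seat (a point): Centre of the floor of the cradle's round well, 12 mm above the counter; z up. The well is 97 mm in diameter (7 mm wider than the lantern's base), widening to 105 mm at the mouth; rim of the collar 18 mm above this point, 120 mm outer diameter. The lantern may stand in it turned any way. Its floor is rigid: over 40 N, as from a drop, is ramming.
- mini_lantern: Bystander: a small lantern, 171 mm tall over all, 68 mm diameter, hanging on a second stand of the same kind, with the same handle. Origin: centre of its underside. Leave it hanging.
- stand2: The fixed stand of the small lantern, same form as stand1, its hook at x = -130 mm.
- spool: Bystander: spool of wire, 100 mm diameter, 70 mm high, standing. Origin: centre of its underside.
- tin: Bystander: paint tin, 86 mm diameter, 110 mm high, between the stands. Origin: centre of its underside.
- carton: Bystander: cardboard carton of screws, 110 x 75 x 55 mm. Origin: centre of its underside.
- tape: Bystander: tape measure, 60 x 34 x 56 mm. Origin: centre of its underside.
- padlock: Bystander: brass padlock lying flat, 80 x 50 x 22 mm. Origin: its underside.
- hammer: Bystander: claw hammer lying on the counter. Origin: its underside.
- brush: Bystander: paint brush lying on the counter. Origin: its underside.
Things that resemble listed ones, but are neither listed nor needed, are in the scene too. Leave any purple look-alike of the lantern alone.

How it is judged:
On the way, in this order (a step that is already met when the one before it is completed fails the run):
1. the keeper is pressed firmly back against its stop while the lantern still hangs in the hook (contact force between the fingers and stand1 above 8 N and z of the grasp point in the frame of lantern_bar below 0.025 m and distance between lantern_bar and hook1_seat below 0.012 m), for 0.2 s.
2. the lantern is off the hook (distance between lantern_bar and hook1_seat above 0.06 m), for 0.2 s.
At the end, for the whole second after the job is handed in: The large lantern stands released and at rest in the cradle's well: underside within 3 mm of the well's floor, within 6 mm of its centre and upright within 0.06 rad (horizontal distance between lantern and cradle_seat below 0.006 m and z of lantern in the frame of cradle_seat below 0.003 m and angle between lantern's own z axis and vertical below 0.06 rad and linear speed of lantern below 0.02 m/s); the robot touches nothing.
It fails at once if the lantern is wrenched against hook or keeper (more than 16 N between lantern and stand) (contact force between lantern and stand1 above 16 N).
It fails at once if the keeper or hook is pressed too hard (more than 20 N between fingers and stand) (contact force between the fingers and stand1 above 20 N).
It fails at once if the display arm is bent (more than 0.15 rad either way) (value of joint boom1 above 0.15 rad or value of joint boom1 below -0.15 rad).
It fails at once if the lantern is banged or rammed into the cradle (more than 40 N) (contact force between lantern and cradle above 40 N).
It fails at once if the small lantern is taken down or knocked, or a bystander pushed (more than 30 mm) (distance of any of mini_lantern, spool, tin, carton, tape, padlock, hammer, brush from where it was at the start of the episode above 0.03 m).
It also fails if it takes over 58 s, if anything falls off the work surface, if the arm or the gripper's body presses on something with over 40 N, if the wrist force passes 120 N, or if a joint passes its speed limit or range.

## Working session

There is one attempt and no reset: what is moved stays moved. The work goes in short steps, Python scripts to look and compute and a tool call to move; the robot and the scene stay as the last step left them, time stands still between calls to the robot, and variables do not carry over. Pictures are saved under pics/ and viewed, about 8 in all and at most 12, crops included, and the job is handed in when it is done.

Besides the shell and the picture viewer there is one more tool, called as name(argument=value, ...) on one line, values as JSON. move_arm: Moves the arm, as the interface text tells. Its arguments: {"type":"object","properties":{"steps":{"type":"array","items":{"type":"array","items":{"type":"number"}}},"newtons":{"type":"number"}},"required":["steps"]}

```bash
mkdir -p pics; ls; cat > h.py <<'E'
import numpy as np, cv2
from bench import robot
from scipy.spatial.transform import Rotation as R
def cap(n,save=None):
    c=robot.capture(n)
    if save: cv2.imwrite('pics/'+save,c['color'][:,:,::-1])
    np.savez('last_'+n+'.npz',**c)
    return c
def world(c):
    z=c['z_map'];K=c['intrinsics'];v,u=np.indices(z.shape)
    p=np.stack([(u-K[0,2])/K[0,0]*z,(v-K[1,2])/K[1,1]*z,z],-1)
    T=c['world_from_camera'];w=p@T[:3,:3].T+T[:3,3]; w[z==0]=np.nan
    return w
def proj(c,P):
    T=np.linalg.inv(c['world_from_camera']);q=T[:3,:3]@np.array(P)+T[:3,3];q=c['intrinsics']@q
    return q[:2]/q[2]
E
python3 - <<'E'
from h import *
s=cap('scene');t=cap('top')
im=np.vstack([s['color'],t['color']])[:,:,::-1]
cv2.imwrite('pics/a.png',cv2.resize(np.hstack([s['color'],t['color']])[:,:,::-1],(800,300)))
cv2.imwrite('pics/s.png',cv2.resize(s['color'][:,:,::-1],(800,600)));cv2.imwrite('pics/t.png',cv2.resize(t['color'][:,:,::-1],(800,600)))
print(s['world_from_camera'].round(3),t['world_from_camera'].round(3),s['intrinsics'])
print(robot.sense())
E
```

```text
pics
[[-0.876  0.335 -0.346  0.984]
 [ 0.481  0.631 -0.608  0.837]
 [ 0.015 -0.699 -0.715  1.196]
 [ 0.     0.     0.     1.   ]] [[ 0.008 -0.993  0.118  0.392]
 [-1.    -0.005  0.025 -0.002]
 [-0.025 -0.118 -0.993  1.241]
 [ 0.     0.     0.     1.   ]] [[493.83155957   0.         277.83967472]
 [  0.         493.83155957 213.6575154 ]
 [  0.           0.           1.        ]]
{'time': 0.1, 'joints': array([ 1.24950784,  0.41790678, -0.01031107,  1.61409649,  0.00469824,
        1.1106566 , -0.05299662]), 'joint_vel': array([-0.00065521, -0.00175958, -0.00058269, -0.00199639, -0.0014387 ,
        0.00062751,  0.00042526]), 'tau': array([ 1.83038806e-03, -8.65821075e+01,  6.80341814e-01, -4.35639274e+01,
        1.91801711e-02,  4.89396320e-03,  4.65803635e-05]), 'tcp_pos': array([ 0.17251505, -0.60042461,  0.23873481]), 'tool_rot': array([ 7.98801985e-01, -6.01593813e-01, -4.39016177e-04, -2.81838071e-04]), 'ft_force': array([ 0.00116721,  1.09388544, -0.24204535]), 'ft_torque': array([-0.02881283, -0.03900017, -0.02970973]), 'grip_width': 0.08523440662760826}
```

View pics/s.png

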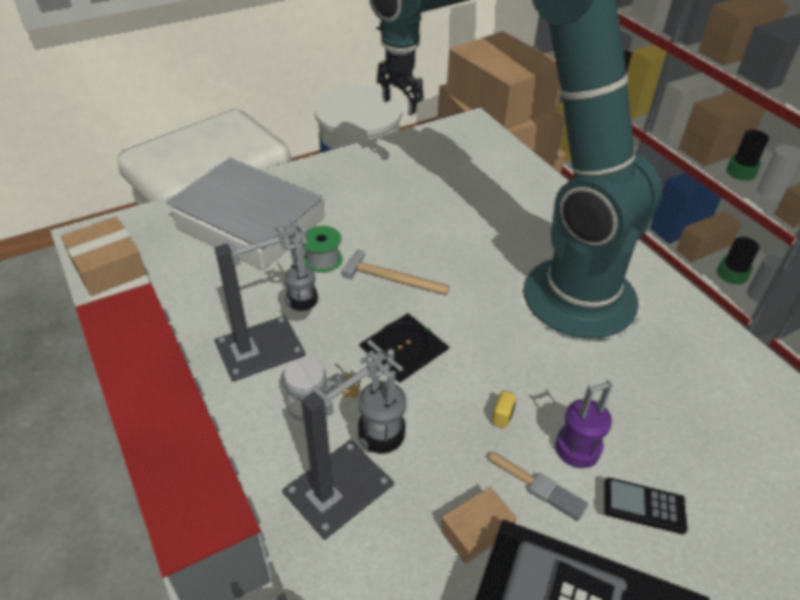

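View pics/t.png

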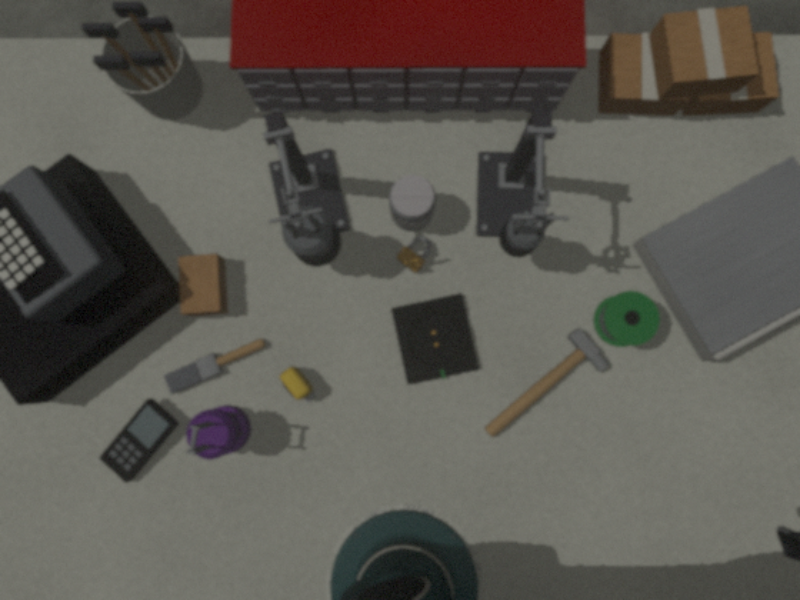

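Scene view: large lantern at about (382,415), hung on the stand at (320,450). The small one is at (300,285), on the rear stand. The purple look-alike is at (583,432), and the cradle is the black plate at (403,345). Top view: large lantern (312,240), small (522,232), cradle (435,338), purple (218,432). The grey lantern with the bigger cap is the one meant. Measuring next.

```bash
python3 - <<'E'
from h import *
for n in ['top','scene']:
    c=dict(np.load(f'last_{n}.npz'));w=world(c);g=c['color'].astype(int)
    s=c['z_map']; print(n,(s==0).mean())
    H=w[...,2]
    print('counter z med',np.nanmedian(H[(abs(H)<.03)]))
    # high points near stand1
    for lo,hi in [(0.27,.29),(.29,.31),(.31,.34),(.1,.2),(.18,.2),(.002,.02)]:
        m=(H>lo)&(H<hi)&(w[...,0]>.35)&(w[...,0]<.85)&(w[...,1]>.03)&(w[...,1]<.33)&(g.max(-1)<190)
        if m.sum()>5:
            q=w[m];print(lo,hi,m.sum(),q.mean(0).round(3),np.percentile(q,[5,95],axis=0).round(3).tolist())
    # cradle
    m=(g.max(-1)<60)&(w[...,0]>.3)&(w[...,0]<.65)&(abs(w[...,1]+.05)<.13)&(H<.06)&(H>0.0)
    k,l,st,ce=cv2.connectedComponentsWithStats(m.astype(np.uint8))
    i=1+st[1:,4].argmax();q=w[l==i];print('cradle',st[i],q.mean(0).round(3),np.percentile(H[l==i],[1,10,50,90,99]).round(3))
    r=q[q[:,2]>.024]
    if len(r)>20:
        cc,rad=cv2.minEnclosingCircle(r[:,:2].astype(np.float32)); print('ring',cc,rad,len(r))
c=dict(np.load('last_scene.npz'))['color'][:,:,::-1]
t=dict(np.load('last_top.npz'))['color'][:,:,::-1]
a=cv2.resize(c[225:325,190:310],(480,400),interpolation=cv2.INTER_CUBIC)
b=cv2.resize(t[70:290,180:350][:],(309,400),interpolation=cv2.INTER_CUBIC)
cv2.imwrite('pics/c1.png',cv2.convertScaleAbs(np.hstack([a,b]),alpha=1.8))
E
```

```text
top 0.003932823129251701
counter z med 0.0012585062826873106
0.27 0.29 97 [0.674 0.178 0.279] [[0.613, 0.149, 0.271], [0.756, 0.213, 0.289]]
0.29 0.31 674 [0.703 0.183 0.302] [[0.617, 0.15, 0.294], [0.775, 0.21, 0.309]]
0.31 0.34 133 [0.692 0.182 0.313] [[0.641, 0.162, 0.31], [0.778, 0.209, 0.318]]
0.1 0.2 1137 [0.637 0.162 0.166] [[0.59, 0.127, 0.104], [0.759, 0.201, 0.194]]
0.18 0.2 725 [0.626 0.162 0.189] [[0.593, 0.13, 0.181], [0.67, 0.199, 0.194]]
0.002 0.02 6577 [0.605 0.179 0.006] [[0.377, 0.047, 0.002], [0.821, 0.316, 0.016]]
cradle [ 275  206   60   62 2639] [ 0.456 -0.056  0.016] [0.007 0.01  0.013 0.03  0.034]
ring (0.45684123039245605, -0.056613489985466) 0.059137750416994095 481
scene 0.004145408163265306
counter z med 0.0010635700409290516
0.27 0.29 196 [0.705 0.193 0.279] [[0.617, 0.163, 0.271], [0.784, 0.217, 0.289]]
0.29 0.31 588 [0.713 0.189 0.301] [[0.618, 0.155, 0.292], [0.782, 0.215, 0.309]]
0.31 0.34 96 [0.681 0.179 0.313] [[0.643, 0.161, 0.31], [0.773, 0.209, 0.317]]
0.1 0.2 1532 [0.669 0.187 0.158] [[0.602, 0.146, 0.102], [0.783, 0.214, 0.193]]
0.18 0.2 675 [0.65  0.177 0.189] [[0.599, 0.14, 0.181], [0.774, 0.212, 0.196]]
0.002 0.02 5913 [0.646 0.2   0.007] [[0.39, 0.058, 0.002], [0.828, 0.315, 0.016]]
cradle [ 259  220   54   47 1171] [ 0.449 -0.048  0.017] [0.006 0.01  0.014 0.03  0.034]
ring (0.4543311297893524, -0.055864620953798294) 0.062362123280763626 242
```

View pics/c1.png

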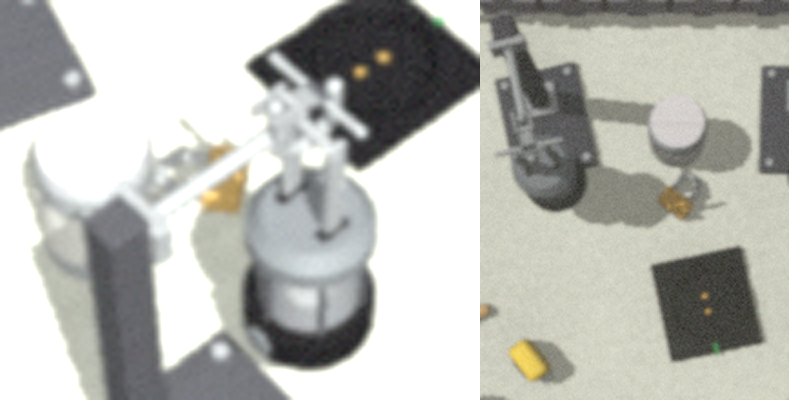

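The crop confirms it: steel-grey lantern on the left stand, with T-shaped keeper and cross bar above its handle (crop about 320,110). Next: stand yaw and wrist camera offset.

```bash
python3 - <<'E'
from h import *
s=robot.sense();w_=robot.capture('wrist');T=np.eye(4);T[:3,:3]=R.from_quat(s['tool_rot']).as_matrix();T[:3,3]=s['tcp_pos']
print((np.linalg.inv(T)@w_['world_from_camera']).round(3)); print(T.round(3))
for n in ['top','scene']:
    c=dict(np.load(f'last_{n}.npz'));w=world(c);H=w[...,2]
    # boom top ~ hook_seat+20+6 =.296 ; take points in band, fit line
    m=(H>.28)&(H<.304)&(w[...,0]>.66)&(w[...,0]<.76)&(w[...,1]>.1)&(w[...,1]<.25)
    q=w[m][:,:2].astype(np.float32);vx,vy,x,y=cv2.fitLine(q,cv2.DIST_HUBER,0,.01,.01).ravel();print(n,m.sum(),np.arctan(vy/vx),x,y)
    m=(H>.29)&(w[...,0]>.74)&(w[...,1]>.1)&(w[...,1]<.3)&(w[...,0]<.84);q=w[m];print('col',q.mean(0),np.percentile(q,[3,97],axis=0).round(3).tolist())
    # cap: z~.19
    m=(H>.178)&(H<.2)&(w[...,0]>.56)&(w[...,0]<.69)&(w[...,1]>.1)&(w[...,1]<.23);q=w[m];print('cap',cv2.minEnclosingCircle(q[:,:2].astype(np.float32)),np.median(q[:,2]))
    # base plate mask
    g=c['color'];
E
```

```text
[[ 1.    -0.    -0.001 -0.001]
 [ 0.     0.948  0.319 -0.081]
 [ 0.001 -0.319  0.948 -0.135]
 [ 0.     0.     0.     1.   ]]
[[ 0.276 -0.961 -0.     0.173]
 [-0.961 -0.276  0.001 -0.6  ]
 [-0.001  0.    -1.     0.239]
 [ 0.     0.     0.     1.   ]]
top 282 0.24231094 0.7172683 0.18687685
col [0.75978809 0.19666226 0.30542396] [[0.743, 0.176, 0.294], [0.781, 0.214, 0.311]]
cap ((0.6288167834281921, 0.16661325097084045), 0.04326465725898743) 0.18934936324986396
scene 246 0.38194823 0.714958 0.1920579
col [0.76499496 0.202842   0.30400808] [[0.744, 0.18, 0.291], [0.784, 0.217, 0.311]]
cap ((0.6291078329086304, 0.16718104481697083), 0.04453380033373833) 0.18891463729162394
```

move_arm(steps=[[8.5,0,0,-4.5,0,0,0],[8.5,0,0,-4.5,0,0,0],[8.5,0,0,-4.5,0,0,0],[8.5,-1,-1,-4.5,0,0,0],[8.5,-3.3,-3.5,0,0,0,0],[8.5,-3.3,-3.5,0,0,0,0],[8.5,-3.3,-3.5,0,0,0,0],[8.5,-3.3,-3.5,0,0,0,0],[8.5,-3.3,-3.5,0,0,0,0],[8.5,-3.3,-3.5,0,0,0,0],[8.5,-3.3,-3.5,0,0,0,0],[8.5,-3.3,-3.5,0,0,0,0],[8.5,-3.3,-3.5,0,0,0,0],[8.5,-3.3,-3.5,0,0,0,0],[8.5,-3.3,-3.5,0,0,0,0],[8.5,-3.3,-3.5,0,0,0,0],[8.5,-3.3,-3.5,0,0,0,0],[8.5,-3.3,-3.5,0,0,0,0],[8.5,-3.3,-3.5,0,0,0,0],[8.5,-3.3,-3.5,0,0,0,0]])

```text
time: 2.15
tcp_pos: [0.5821, 0.0955, 0.4253]
tool_rot: [0.795, -0.607, -0.001, -0.0]
ft_force: [1.6, -0.9, 1.1]
grip_width: 0.0851
```

```bash
cat >> h.py <<'E'
def to(P,yaw,jaw=None):
    s=robot.sense();M=R.from_quat(s['tool_rot']).as_matrix();d=M.T@(np.array(P)-s['tcp_pos'])
    X=np.array([np.sin(yaw),-np.cos(yaw),0]);Z=np.array([0,0,-1.]);D=np.stack([X,np.cross(Z,X),Z],1)
    print('t',round(s['time'],2),'tcp',s['tcp_pos'].round(4),'go cm',(d*100).round(2),'turn(6deg)',(R.from_matrix(M.T@D).as_rotvec()/np.radians(6)).round(2),'F',s['ft_force'].round(2),'w',s['grip_width'].round(4))
E
python3 -c "
from h import *
to([.629,.167,.40],.24);print(robot.sense()['joints'].round(2))"
```

```text
Traceback (most recent call last):
  File "h.py", line 20, in to
    print('t',round(s['time'],2),'tcp',s['tcp_pos'].round(4),'go cm',(d*100).round(2),'turn(6deg)',(R.from_matrix(M.T@D).as_rotvec()/np.radians(6)).round(2),'F',s['ft_force'].round(2),'w',s['grip_width'].round(4))
                                                                                                                                                                                            ^^^^^^^^^^^^^^^^^^^^^
AttributeError: 'float' object has no attribute 'round'
```

```bash
sed -i "s/s\['grip_width'\].round(4)/round(s['grip_width'],4)/" h.py
python3 -c "
from h import *
to([.629,.167,.40],.24);print(robot.sense()['joints'].round(2))"
```

```text
t 2.15 tcp [0.5821 0.0955 0.4253] go cm [-5.66 -6.41  2.53] turn(6deg) [0.01 0.02 0.25] F [ 1.58 -0.9   1.08] w 0.0851
[ 0.3   0.31 -0.67  1.41  0.19  1.49 -1.67]
```

move_arm(steps=[[8.5,-2.8,-3.2,1.2,0,0,0.12],[8.5,-2.8,-3.2,1.2,0,0,0.12],[8.5,0,0,0,0,0,0],[8.5,0,0,0,0,0,0],[8.5,0,0,0,0,0,0]])

```text
time: 2.65
tcp_pos: [0.6316, 0.1755, 0.3969]
tool_rot: [0.789, -0.615, -0.004, 0.0]
ft_force: [-0.8, 0.5, 0.2]
grip_width: 0.0852
```

```bash
python3 - <<'E'
from h import *
to([.629,.167,.40],.24)
c=cap('wrist');cv2.imwrite('pics/w1.png',cv2.resize(cv2.convertScaleAbs(c['color'][:,:,::-1],alpha=1.5),(800,600)))
print(c['world_from_camera'].round(3)); to([.629,.167,.40],.24)
E
```

```text
t 2.65 tcp [0.6316 0.1755 0.3969] go cm [ 0.76  0.46 -0.31] turn(6deg) [0.05 0.05 0.07] F [-0.76  0.48  0.18] w 0.0852
[[ 0.244 -0.917 -0.316  0.711]
 [-0.97  -0.233 -0.073  0.196]
 [-0.006  0.324 -0.946  0.531]
 [ 0.     0.     0.     1.   ]]
t 2.7 tcp [0.6316 0.1751 0.3972] go cm [ 0.72  0.45 -0.28] turn(6deg) [0.05 0.05 0.06] F [ 0.24  0.87 -0.88] w 0.0851
```

View pics/w1.png

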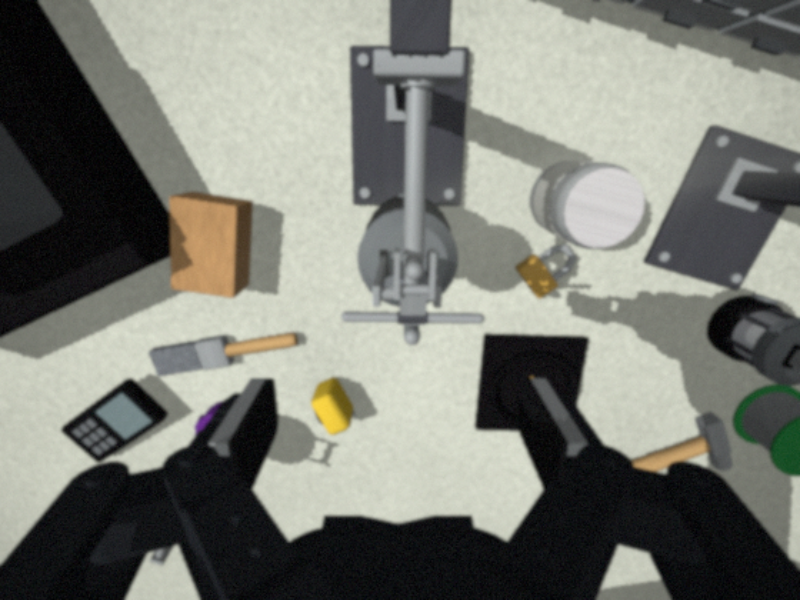

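```bash
cat >> h.py <<'E'
def ray(c,u,v,z):
    K=c['intrinsics'];T=c['world_from_camera'];d=T[:3,:3]@np.array([(u-K[0,2])/K[0,0],(v-K[1,2])/K[1,1],1]);o=T[:3,3]
    return o+d*(z-o[2])/d[2]
E
python3 - <<'E'
from h import *
c=dict(np.load('last_wrist.npz'));print(c['intrinsics'][0,0]);w=world(c)
H=w[...,2]
def reg(u0,u1,v0,v1,lo,hi):
    m=np.zeros(H.shape,bool);m[v0:v1,u0:u1]=1;m&=(H>lo)&(H<hi);return w[m]
L=reg(243,275,216,228,.28,.33);Rr=reg(303,336,216,228,.28,.33)
for q in (L,Rr): print('bar',len(q),np.median(q,0).round(4),q.min(0).round(3),q.max(0).round(3))
q=np.vstack([L,Rr])[:,:2].astype(np.float32);vx,vy,x,y=cv2.fitLine(q,cv2.DIST_HUBER,0,.01,.01).ravel();print('bar yaw',-np.arctan(vx/vy),x,y)
q=reg(278,310,80,180,.27,.31);vx,vy,x,y=cv2.fitLine(q[:,:2].astype(np.float32),cv2.DIST_HUBER,0,.01,.01).ravel();print('boom yaw',np.arctan(vy/vx),x,y,np.percentile(q[:,2],[50,90]))
for n,p,z in [('endL',(241.5,221.9),.301),('endR',(337.4,222.6),.301),('nose',(289,235),.301),('shank',(289,184),.317)]: print(n,ray(c,*p,z).round(4))
for n,b in [('straps',(255,320,175,215)),('nose',(283,296,229,241)),('shank',(280,300,178,192))]:
    q=reg(*b,.25,.34);print(n,len(q),np.median(q,0).round(4),np.percentile(q[:,2],[5,50,95]).round(4))
a=cv2.convertScaleAbs(c['color'][160:250,225:355,::-1],alpha=1.5);cv2.imwrite('pics/w2.png',cv2.resize(a,(780,540),interpolation=cv2.INTER_CUBIC))
E
```

```text
297.3645450701947
bar 224 [0.6176 0.1907 0.3021] [0.611 0.178 0.299] [0.622 0.204 0.304]
bar 244 [0.6294 0.1424 0.302 ] [0.624 0.128 0.298] [0.634 0.155 0.304]
bar yaw 0.24411589 0.6246647 0.16290322
boom yaw 0.23641057 0.69542617 0.18357673 [0.29535195 0.29671421]
endL [0.6139 0.2044 0.301 ]
endR [0.6329 0.1269 0.301 ]
nose [0.6121 0.163  0.301 ]
shank [0.6589 0.1759 0.317 ]
straps 1272 [0.6428 0.1732 0.3083] [0.2656 0.3083 0.3162]
nose 129 [0.6117 0.1635 0.2994] [0.2914 0.2994 0.3018]
shank 196 [0.6569 0.1748 0.3116] [0.2928 0.3116 0.3173]
```

View pics/w2.png

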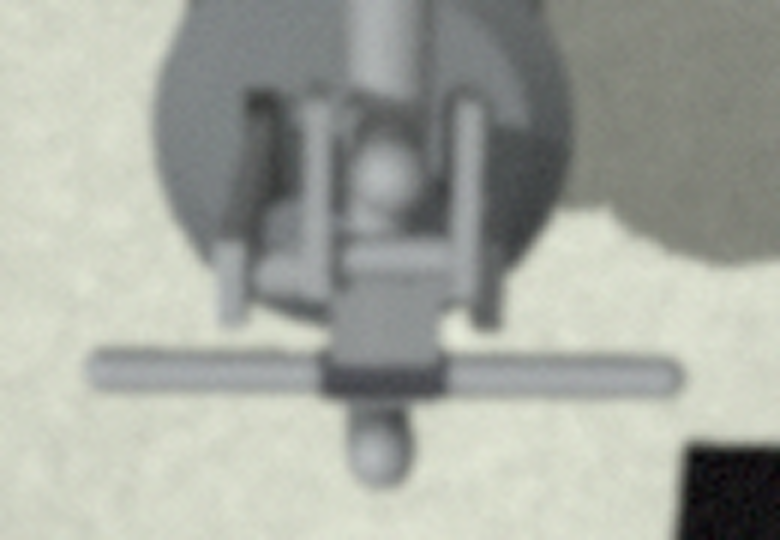

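Crop: press bar spans (90,370)–(682,375), nose ball at (380,445), shank ball at (385,178), hinge near y≈255. The strap tops at (232,285) and (487,285) show the lantern slid about 4 mm towards +y. Next: go above it at 5.8 cm opening and measure the fingertips.

```bash
python3 - <<'E'
from h import *
c=dict(np.load('last_wrist.npz'))
ex=np.array([np.cos(.24),np.sin(.24),0]);ey=np.array([-ex[1],ex[0],0])
B=(ray(c,241.5,221.9,.301)+ray(c,337.4,222.6,.301))/2
for n,p,z in [('nose',(288.3,234.2),.299),('shank',(289.2,189.7),.315),('hinge',(291.2,202.5),.311),('strapL',(263.7,208),.277),('strapR',(306,208),.277)]:
    q=ray(c,*p,z); print(n,q.round(4),'rel bar x,y mm',((q-B)@ex*1e3).round(1),((q-B)@ey*1e3).round(1))
to([.6225,.169,.36],.24)
E
```

```text
nose [0.6118 0.1635 0.299 ] rel bar x,y mm -11.8 0.7
shank [0.6542 0.1744 0.315 ] rel bar x,y mm 32.0 1.2
hinge [0.6435 0.1698 0.311 ] rel bar x,y mm 20.5 -0.7
strapL [0.6219 0.1886 0.277 ] rel bar x,y mm 4.0 22.6
strapR [0.6314 0.1515 0.277 ] rel bar x,y mm 4.4 -15.6
t 2.7 tcp [0.6316 0.1751 0.3972] go cm [0.39 1.02 3.73] turn(6deg) [0.05 0.05 0.06] F [ 0.24  0.87 -0.88] w 0.0851
```

move_arm(steps=[[5.8,0.2,0.5,2,0,0,0.1],[5.8,0.2,0.5,1.7,0,0,0],[5.8,0,0,0,0,0,0],[5.8,0,0,0,0,0,0],[5.8,0,0,0,0,0,0]])

```text
time: 3.2
tcp_pos: [0.6228, 0.1639, 0.3641]
tool_rot: [0.783, -0.622, -0.001, -0.001]
ft_force: [0.7, -0.1, 0.1]
grip_width: 0.058
```

```bash
python3 - <<'E'
from h import *
to([.6221,.169,.345],.24)
c=cap('wrist');w=world(c);s=robot.sense();M=R.from_quat(s['tool_rot']).as_matrix();q=(w-s['tcp_pos'])@M
# finger points in tool frame
m=(abs(q[...,1])<.016)&(abs(q[...,0])>.02)&(abs(q[...,0])<.06)&(q[...,2]>-.05)&(q[...,2]<.02)
for sg in (-1,1):
    p=q[m&(np.sign(q[...,0])==sg)];print(sg,len(p),np.percentile(p,[1,10,50,90,99],axis=0).round(4).tolist())
cv2.imwrite('pics/w3.png',cv2.resize(cv2.convertScaleAbs(c['color'][150:400,100:460,::-1],alpha=1.6),(792,550)))
E
```

```text
t 3.2 tcp [0.6228 0.1639 0.3641] go cm [-0.51 -0.04  1.92] turn(6deg) [-0.01  0.02 -0.11] F [ 0.66 -0.07  0.07] w 0.058
-1 4024 [[-0.0585, -0.0126, -0.0499], [-0.0503, -0.0111, -0.0492], [-0.036, -0.007, -0.0374], [-0.0299, 0.0043, -0.0099], [-0.0296, 0.0114, 0.0002]]
1 4087 [[0.0278, -0.0126, -0.0499], [0.0281, -0.0112, -0.0492], [0.0345, -0.0071, -0.0382], [0.049, 0.0043, -0.0101], [0.0584, 0.0114, 0.0002]]
```

View pics/w3.png

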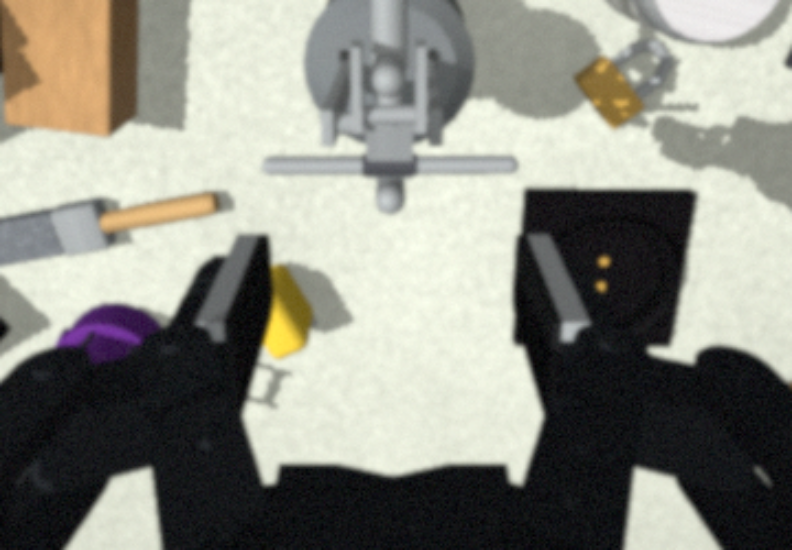

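Fingers visible with tips at (255,237) and (540,237), symmetrical about the tool axis but about 5 mm off the handle centre. At this opening the tips are level with the TCP.

move_arm(steps=[[5.8,-0.3,0,2.0,0,0,-0.1],[5.8,-0.25,0,2.0,0,0,0],[5.8,0,0,0.9,0,0,0],[5.8,0,0,0,0,0,0],[5.8,0,0,0,0,0,0]])

```text
time: 3.75
tcp_pos: [0.6235, 0.1701, 0.3182]
tool_rot: [0.786, -0.618, 0.001, -0.004]
ft_force: [-0.6, -0.3, 0.2]
grip_width: 0.0579
```

```bash
python3 -c "
from h import *
to([.6221,.169,.302],.24)"
```

```text
t 3.75 tcp [0.6235 0.1701 0.3182] go cm [0.08 0.17 1.62] turn(6deg) [-0.07  0.02 -0.01] F [-0.61 -0.32  0.24] w 0.0579
```

move_arm(steps=[[5.8,0.08,0.15,0.6,-0.07,0,0],[5.8,0,0,0.6,0,0,0],[5.8,0,0,0.3,0,0,0],[5.8,0,0,0.2,0,0,0],[5.8,0,0,0,0,0,0]])

```text
time: 4.25
tcp_pos: [0.623, 0.1691, 0.3021]
tool_rot: [0.786, -0.618, -0.0, -0.002]
ft_force: [0.7, -0.4, 1.6]
grip_width: 0.0581
```

```bash
python3 -c "
from h import *
to([.6221,.169,.302],.24)"
```

```text
t 4.25 tcp [0.623  0.1691 0.3021] go cm [-0.01  0.09  0.01] turn(6deg) [-0.02  0.03 -0.01] F [ 0.71 -0.35  1.64] w 0.0581
```

move_arm(steps=[[5.8,0,0.05,0.2,0,0,0],[5.8,0,0,0.2,0,0,0],[5.8,0,0,0.2,0,0,0]])

```text
time: 4.55
tcp_pos: [0.6229, 0.1691, 0.2966]
tool_rot: [0.786, -0.618, 0.0, -0.002]
ft_force: [0.5, 0.5, 3.8]
grip_width: 0.0582
```

move_arm(steps=[[5.8,0,0,0.2,0,0,0],[5.8,0,0,0.2,0,0,0]])

```text
time: 4.75
tcp_pos: [0.6231, 0.1692, 0.2927]
tool_rot: [0.786, -0.618, 0.0, -0.003]
ft_force: [1.2, -0.7, 4.3]
grip_width: 0.0581
```

move_arm(steps=[[5.8,0,0,0.2,0,0,0],[5.8,0,0,0,0,0,0]])

```text
time: 4.95
tcp_pos: [0.6228, 0.1691, 0.2901]
tool_rot: [0.786, -0.618, 0.0, -0.002]
ft_force: [-2.3, 0.1, 1.8]
grip_width: 0.0575
```

move_arm(steps=[[5.8,0,0,0.2,0,0,0],[5.8,0,0,0.2,0,0,0]])

```text
time: 5.15
tcp_pos: [0.6223, 0.169, 0.2855]
tool_rot: [0.786, -0.618, -0.0, -0.002]
ft_force: [-2.1, -1.8, 0.1]
grip_width: 0.0583
```

move_arm(steps=[[5.8,0,0,0.2,0,0,0],[5.8,0,0,0.2,0,0,0]])

```text
time: 5.35
tcp_pos: [0.6219, 0.1689, 0.2806]
tool_rot: [0.786, -0.618, -0.001, -0.001]
ft_force: [-2.6, -0.7, -0.1]
grip_width: 0.0578
```

move_arm(steps=[[5.8,0,0,0.2,0,0,0],[5.8,0,0,0.2,0,0,0]])

```text
time: 5.55
tcp_pos: [0.6217, 0.1689, 0.2759]
tool_rot: [0.786, -0.618, -0.001, -0.001]
ft_force: [-1.5, -1.0, -1.1]
grip_width: 0.0577
```

move_arm(steps=[[5.8,0,0,0.3,0,0,0],[5.8,0,0,0.3,0,0,0],[5.8,0,0,0.3,0,0,0],[5.8,0,0,0.1,0,0,0],[5.8,0,0,0,0,0,0]])

```text
time: 6.05
tcp_pos: [0.6215, 0.1688, 0.2645]
tool_rot: [0.786, -0.618, -0.001, -0.001]
ft_force: [-2.5, -1.1, 0.4]
grip_width: 0.0581
```

```bash
python3 -c "
from h import *
to([.6297,.1707,.264],.24)"
```

```text
t 6.05 tcp [0.6215 0.1688 0.2645] go cm [ 0.01 -0.84  0.05] turn(6deg) [ 0.    0.02 -0.01] F [-2.53 -1.1   0.41] w 0.0581
```

move_arm(steps=[[5.8,0,-0.15,0,0,0,0],[5.8,0,-0.15,0,0,0,0],[5.8,0,-0.15,0,0,0,0]])

```text
time: 6.35
tcp_pos: [0.6261, 0.1699, 0.2646]
tool_rot: [0.786, -0.618, -0.001, -0.0]
ft_force: [-2.6, 0.2, 0.2]
grip_width: 0.058
```

move_arm(steps=[[5.8,0,-0.1,0,0,0,0],[5.8,0,-0.1,0,0,0,0]])

```text
time: 6.55
tcp_pos: [0.6283, 0.1705, 0.2646]
tool_rot: [0.786, -0.618, -0.001, -0.0]
ft_force: [-3.9, -1.2, -1.1]
grip_width: 0.0581
```

move_arm(steps=[[5.8,0,-0.1,0,0,0,0]])

```text
time: 6.65
tcp_pos: [0.6294, 0.1707, 0.2646]
tool_rot: [0.786, -0.618, -0.001, -0.0]
ft_force: [-2.8, -0.4, -1.2]
grip_width: 0.058
```

move_arm(steps=[[5.8,0,-0.07,0,0,0,0]])

```text
time: 6.75
tcp_pos: [0.6299, 0.1709, 0.2645]
tool_rot: [0.786, -0.618, -0.001, -0.0]
ft_force: [-9.6, -2.5, 0.7]
grip_width: 0.0582
```

move_arm(steps=[[5.8,0,-0.07,0,0,0,0]])

```text
time: 6.85
tcp_pos: [0.6299, 0.1709, 0.2642]
tool_rot: [0.786, -0.618, -0.002, 0.001]
ft_force: [-10.4, -3.0, 0.3]
grip_width: 0.0579
```

move_arm(steps=[[5.8,0,-0.07,0,0,0,0]])

```text
time: 6.95
tcp_pos: [0.6299, 0.1709, 0.2638]
tool_rot: [0.786, -0.618, -0.002, 0.002]
ft_force: [-10.8, -2.0, 1.0]
grip_width: 0.0579
```

move_arm(steps=[[5.8,0,-0.07,-0.02,0,0,0],[5.8,0,-0.07,-0.02,0,0,0],[5.8,0,-0.07,-0.02,0,0,0]])

```text
time: 7.25
tcp_pos: [0.6298, 0.1708, 0.2635]
tool_rot: [0.787, -0.618, -0.004, 0.004]
ft_force: [-9.5, -3.3, 1.3]
grip_width: 0.0579
```

move_arm(steps=[[5.4,0,-0.04,-0.02,0,0,0],[5.0,0,-0.04,-0.02,0,0,0]], newtons=30)

```text
time: 7.45
tcp_pos: [0.6296, 0.1702, 0.2635]
tool_rot: [0.786, -0.618, -0.004, 0.006]
ft_force: [-7.7, -3.5, 1.0]
grip_width: 0.0499
```

```bash
python3 -c "
from h import *
to([.6297,.1708,.2635],.24)"
```

```text
t 7.45 tcp [0.6296 0.1702 0.2635] go cm [-0.05 -0.02 -0.  ] turn(6deg) [ 0.14 -0.   -0.01] F [-7.72 -3.49  1.03] w 0.0499
```

move_arm(steps=[[4.8,-0.02,-0.05,0,0.04,0,0],[4.6,-0.02,-0.05,0,0.04,0,0]])

```text
time: 7.65
tcp_pos: [0.6299, 0.1701, 0.2631]
tool_rot: [0.786, -0.618, -0.002, 0.004]
ft_force: [-6.9, -2.2, 0.7]
grip_width: 0.0461
```

move_arm(steps=[[4.4,0,-0.05,0,0.04,0,0],[4.2,0,-0.05,0,0.04,0,0]])

```text
time: 7.85
tcp_pos: [0.6301, 0.1698, 0.2628]
tool_rot: [0.786, -0.618, 0.0, 0.002]
ft_force: [-8.2, -1.2, 1.1]
grip_width: 0.0434
```

move_arm(steps=[[4.0,0,-0.04,0,0.03,0,0],[4.0,0,-0.04,0,0.03,0,0]])

```text
time: 8.05
tcp_pos: [0.6301, 0.1698, 0.2627]
tool_rot: [0.786, -0.618, 0.002, -0.0]
ft_force: [-6.6, -2.4, 1.2]
grip_width: 0.0433
```

move_arm(steps=[[3.9,0,-0.04,0,0,0,0],[3.9,0,-0.035,-0.3,0,0,0],[3.9,0,-0.035,-0.4,0,0,0]], newtons=45)

```text
time: 8.35
tcp_pos: [0.6298, 0.1697, 0.2688]
tool_rot: [0.786, -0.618, 0.001, 0.002]
ft_force: [-4.7, -0.5, -5.4]
grip_width: 0.0427
```

move_arm(steps=[[3.9,0,-0.035,-0.4,0,0,0],[3.9,0,-0.035,-0.4,0,0,0]])

```text
time: 8.55
tcp_pos: [0.6298, 0.1697, 0.2762]
tool_rot: [0.786, -0.618, -0.0, 0.003]
ft_force: [-5.6, -0.3, -5.7]
grip_width: 0.0427
```

move_arm(steps=[[3.9,0,-0.035,-0.4,0,0,0],[3.9,0,-0.035,-0.4,0,0,0],[3.9,0,-0.03,-0.4,0,0,0]])

```text
time: 8.85
tcp_pos: [0.6299, 0.1697, 0.2879]
tool_rot: [0.786, -0.618, -0.001, 0.004]
ft_force: [-5.3, -1.4, -5.3]
grip_width: 0.0429
```

move_arm(steps=[[3.9,0,0,-0.4,0,0,0],[3.9,0,0,-0.4,0,0,0],[3.9,0,0,-0.4,0,0,0],[3.9,0,0,-0.4,0,0,0]])

```text
time: 9.25
tcp_pos: [0.63, 0.1698, 0.3048]
tool_rot: [0.787, -0.618, -0.001, 0.004]
ft_force: [-2.6, -1.0, -4.5]
grip_width: 0.0429
```

move_arm(steps=[[3.9,0,0,-0.4,0,0,0],[3.9,0,0,-0.4,0,0,0],[3.9,0,0,0,0,0,0]])

```text
time: 9.55
tcp_pos: [0.6302, 0.1698, 0.314]
tool_rot: [0.787, -0.618, -0.001, 0.004]
ft_force: [-2.2, -0.8, -4.8]
grip_width: 0.0433
```

```bash
python3 - <<'E'
from h import *
to([.55,.15,.33],.24)
a=cap('scene');b=cap('wrist')
x=cv2.resize(a['color'][215:325,190:310,::-1],(436,400),interpolation=cv2.INTER_CUBIC);y=cv2.resize(b['color'][150:350,190:370,::-1],(360,400),interpolation=cv2.INTER_CUBIC)
cv2.imwrite('pics/l.png',cv2.convertScaleAbs(np.hstack([x,y]),alpha=1.6))
E
```

```text
t 9.55 tcp [0.6302 0.1698 0.314 ] go cm [ 0.03  8.28 -1.53] turn(6deg) [ 0.07 -0.03 -0.01] F [-2.23 -0.84 -4.8 ] w 0.0433
```

View pics/l.png

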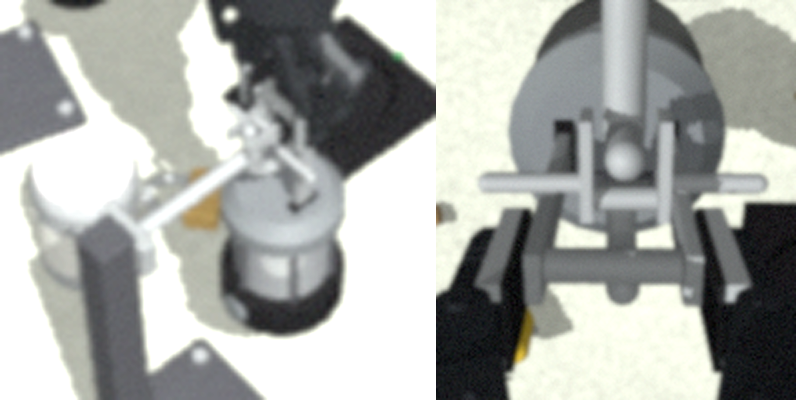

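Right view: cross bar (610,265) is clear above the nose (622,293). The press bar (620,183) is behind the straps and snags nothing. Drawing away towards −x.

move_arm(steps=[[3.9,0,0.5,0,0,0,0],[3.9,0,0.5,0,0,0,0],[3.9,0,0.5,0,0,0,0],[3.9,0,0.5,0,0,0,0]])

```text
time: 10.05
tcp_pos: [0.6097, 0.1648, 0.3133]
tool_rot: [0.787, -0.618, -0.001, 0.004]
ft_force: [-0.6, 0.1, -4.0]
grip_width: 0.0426
```

move_arm(steps=[[3.9,0,0.8,0,0,0,0],[3.9,0,1,0,0,0,0],[3.9,0,1,0,0,0,0],[3.9,0,1,0,0,0,0],[3.9,0,1,0,0,0,0],[3.9,0,1,0,0,0,0]])

```text
time: 10.65
tcp_pos: [0.5485, 0.1498, 0.3139]
tool_rot: [0.786, -0.618, -0.001, 0.003]
ft_force: [0.0, -0.4, -4.3]
grip_width: 0.0428
```

```bash
python3 - <<'E'
from h import *
to([.456,-.0565,.32],.24)
E
```

```text
t 10.65 tcp [0.5485 0.1498 0.3139] go cm [17.85 13.88 -0.47] turn(6deg) [ 0.06 -0.03 -0.01] F [ 0.04 -0.36 -4.31] w 0.0428
```

move_arm(steps=[[3.9,1,0.8,0,0,0,0],[3.9,1.7,1.4,0,0,0,0],[3.9,2,1.5,0,0,0,0],[3.9,2,1.5,0,0,0,0],[3.9,2,1.5,0,0,0,0],[3.9,2,1.5,0,0,0,0],[3.9,2,1.5,0,0,0,0],[3.9,2,1.5,0,0,0,0],[3.9,1.5,1.2,0,0,0,0],[3.9,1,0.8,0,0,0,0],[3.9,0.4,0.3,0,0,0,0],[3.9,0,0,0,0,0,0],[3.9,0,0,0,0,0,0],[3.9,0,0,0,0,0,0],[3.9,0,0,0,0,0,0]])

```text
time: 12.15
tcp_pos: [0.45, -0.0671, 0.3162]
tool_rot: [0.785, -0.619, 0.001, 0.003]
ft_force: [0.9, 0.1, -4.4]
grip_width: 0.0428
```

```bash
python3 - <<'E'
from h import *
to([.456,-.0565,.25],.24)
a=cap('scene');t=cap('top');b=cap('wrist')
x=cv2.resize(a['color'][170:330,220:380,::-1],(400,400),interpolation=cv2.INTER_CUBIC);y=cv2.resize(t['color'][170:300,240:370,::-1],(400,400),interpolation=cv2.INTER_CUBIC)
cv2.imwrite('pics/m.png',cv2.convertScaleAbs(np.hstack([x,y]),alpha=1.6))
for n,c in [('s',a),('t',t),('w',b)]:
    w=world(c);H=w[...,2];d=np.hypot(w[...,0]-.456,w[...,1]+.0565)
    for lo in np.arange(.09,.27,.02):
        m=(H>lo)&(H<lo+.02)&(d<.075)
        if m.sum()>60: 
            q=w[m];print(n,lo.round(2),m.sum(),np.median(q,0).round(4),np.percentile(q,[2,98],axis=0).round(3).tolist())
E
```

```text
t 12.15 tcp [ 0.45   -0.0671  0.3162] go cm [-0.93 -0.85  6.61] turn(6deg) [ 0.03 -0.06 -0.04] F [ 0.89  0.11 -4.44] w 0.0428
s 0.13 139 [ 0.4735 -0.0369  0.1414] [[0.422, -0.083, 0.131], [0.498, -0.027, 0.15]]
s 0.15 234 [ 0.4713 -0.0444  0.1569] [[0.415, -0.099, 0.151], [0.495, -0.028, 0.169]]
s 0.17 120 [ 0.4683 -0.0449  0.18  ] [[0.426, -0.095, 0.17], [0.489, -0.033, 0.189]]
s 0.19 101 [ 0.4679 -0.0431  0.1986] [[0.426, -0.076, 0.191], [0.488, -0.033, 0.209]]
s 0.21 98 [ 0.4715 -0.0371  0.2243] [[0.416, -0.083, 0.215], [0.494, -0.026, 0.23]]
s 0.23 440 [ 0.4596 -0.0595  0.2407] [[0.416, -0.099, 0.231], [0.491, -0.029, 0.248]]
w 0.13 196 [ 0.4921 -0.0593  0.1443] [[0.472, -0.095, 0.131], [0.496, -0.033, 0.15]]
w 0.15 967 [ 0.4821 -0.0625  0.1554] [[0.459, -0.104, 0.152], [0.492, -0.029, 0.163]]
w 0.21 225 [ 0.4873 -0.0591  0.224 ] [[0.464, -0.096, 0.218], [0.491, -0.029, 0.23]]
w 0.23 7875 [ 0.4565 -0.0673  0.2411] [[0.414, -0.106, 0.232], [0.487, -0.03, 0.245]]
w 0.25 233 [ 0.4503 -0.0528  0.2611] [[0.439, -0.087, 0.251], [0.459, -0.046, 0.27]]
```

View pics/m.png

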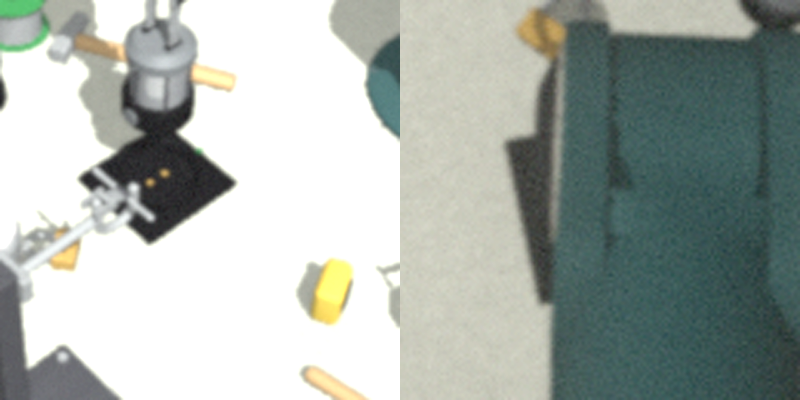

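Scene view: lantern hanging upright at crop (160,75), over the cradle at (160,180). In the top view it is hidden by the arm. Fitting circles and the cap plane.

```bash
cat > fit.py <<'E'
from h import *
from scipy.optimize import least_squares
def fit(zb,verbose=1):
    s=robot.sense();W={n:world(dict(np.load(f'last_{n}.npz'))) for n in('scene','wrist')}
    cx,cy=s['tcp_pos'][:2];out={}
    for n,w in W.items():
        H=w[...,2]-zb;d=np.hypot(w[...,0]-cx,w[...,1]-cy)
        m=(H>.113)&(H<.126)&(d<.055);q=w[m]
        f=least_squares(lambda p:p[0]*(q[:,0]-cx)+p[1]*(q[:,1]-cy)+p[2]-q[:,2],[0,0,zb+.12],loss='soft_l1',f_scale=.001).x
        print(n,'cap plane tilt',f[:2].round(4),'z',f[2].round(4),len(q))
        for nm,lo,hi,r in [('cap side',.098,.113,.043),('lens',.05,.085,.034),('base',.010,.030,.045)]:
            m=(H>lo)&(H<hi)&(d<.07);q=w[m]
            if len(q)<40: continue
            g=least_squares(lambda p:np.hypot(q[:,0]-p[0],q[:,1]-p[1])-r,[cx,cy],loss='soft_l1',f_scale=.001);print(n,nm,len(q),g.x.round(4),'rms',np.sqrt(np.median(g.fun**2)).round(4))
E
python3 -c "
from fit import *
fit(.121)
# cradle ring from start: not stored; use scene/wrist now
for n in('scene','wrist'):
    w=world(dict(np.load(f'last_{n}.npz')));H=w[...,2];d=np.hypot(w[...,0]-.456,w[...,1]+.0565)
    q=w[(H>.024)&(H<.036)&(d<.07)]
    if len(q)>30:
        g=least_squares(lambda p:np.clip(np.hypot(q[:,0]-p[0],q[:,1]-p[1])-.0605,0,1)+np.clip(.0515-np.hypot(q[:,0]-p[0],q[:,1]-p[1]),0,1),[.456,-.0565]);print(n,'rim',len(q),g.x.round(4))
"
```

```text
scene cap plane tilt [-0.0115 -0.0456] z 0.2413 362
scene cap side 148 [ 0.4501 -0.0714] rms 0.0012
scene lens 203 [ 0.451  -0.0711] rms 0.0019
scene base 145 [ 0.4517 -0.0727] rms 0.0013
wrist cap plane tilt [-0.0128 -0.0174] z 0.2411 7044
wrist cap side 998 [ 0.4472 -0.0695] rms 0.0008
wrist base 205 [ 0.4489 -0.0703] rms 0.0009
scene rim 256 [ 0.4588 -0.0552]
wrist rim 1006 [ 0.4519 -0.0574]
```

```bash
python3 -c "
from h import *
to([.455,-.0523,.243],.24)"
```

```text
t 12.3 tcp [ 0.4499 -0.0673  0.3162] go cm [-1.38 -0.86  7.31] turn(6deg) [ 0.03 -0.06 -0.05] F [-0.28 -0.84 -3.83] w 0.043
```

move_arm(steps=[[3.9,-0.5,-0.3,1.0,0,0,0],[3.9,-0.5,-0.3,1.8,0,0,0],[3.9,-0.3,-0.2,1.8,0,0,0],[3.9,0,0,1.4,0,0,0],[3.9,0,0,0.8,0,0,0],[3.9,0,0,0.4,0,0,0],[3.9,0,0,0,0,0,0],[3.9,0,0,0,0,0,0],[3.9,0,0,0,0,0,0]])

```text
time: 13.2
tcp_pos: [0.4555, -0.0498, 0.2394]
tool_rot: [0.786, -0.618, 0.001, 0.002]
ft_force: [0.2, 0.4, -4.5]
grip_width: 0.0429
```

```bash
python3 - <<'E'
from fit import *
to([.455,-.0523,.243],.24)
a=cap('scene');b=cap('wrist');zb=.121-.3162+robot.sense()['tcp_pos'][2];print('zb',zb)
fit(zb)
for n in('scene','wrist'):
    w=world(dict(np.load(f'last_{n}.npz')));H=w[...,2];d=np.hypot(w[...,0]-.456,w[...,1]+.0565)
    q=w[(H>.024)&(H<.036)&(d<.07)];print(n,'rim',len(q),q[:,:2].min(0).round(4),q[:,:2].max(0).round(4))
    if len(q)>30:
        g=least_squares(lambda p:np.clip(np.hypot(q[:,0]-p[0],q[:,1]-p[1])-.06,0,1),[.456,-.0565]);
        far=np.hypot(q[:,0]-.456,q[:,1]+.0565)>.056
        q=q[far];g=least_squares(lambda p:np.hypot(q[:,0]-p[0],q[:,1]-p[1])-.0595,[.456,-.0565],loss='soft_l1',f_scale=.001);print(n,len(q),g.x.round(4))
x=cv2.resize(a['color'][180:300,230:350,::-1],(400,400),interpolation=cv2.INTER_CUBIC);y=cv2.resize(b['color'][60:310,150:400,::-1],(400,400),interpolation=cv2.INTER_CUBIC)
cv2.imwrite('pics/n.png',cv2.convertScaleAbs(np.hstack([x,y]),alpha=2.2))
E
```

```text
t 13.2 tcp [ 0.4555 -0.0498  0.2394] go cm [ 0.23  0.11 -0.36] turn(6deg) [ 0.02 -0.05 -0.03] F [ 0.25  0.36 -4.45] w 0.0429
zb 0.044187354195910494
scene cap plane tilt [-0.0154 -0.0526] z 0.1645 350
scene cap side 129 [ 0.4556 -0.0539] rms 0.0014
scene lens 180 [ 0.4567 -0.0534] rms 0.0017
scene base 132 [ 0.4574 -0.0555] rms 0.0014
wrist cap plane tilt [-0.0113 -0.0163] z 0.1643 7083
wrist cap side 957 [ 0.4529 -0.0521] rms 0.0008
wrist base 205 [ 0.4548 -0.0529] rms 0.0009
scene rim 140 [ 0.3985 -0.1129] [0.5156 0.0026]
scene 55 [ 0.4549 -0.0577]
wrist rim 1338 [ 0.4338 -0.1149] [0.513  0.0032]
wrist 302 [ 0.4527 -0.0569]
```

View pics/n.png

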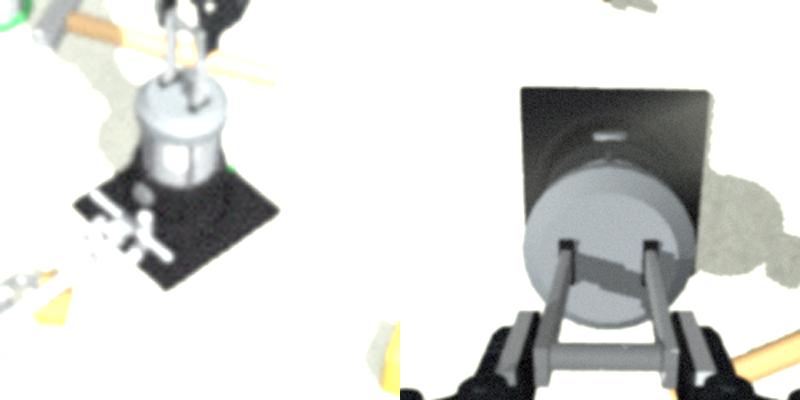

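Lantern sits over the well, with the collar visible around it. Both cameras put the offset at about 1–3 mm. Correcting and lowering.

move_arm(steps=[[3.9,0.2,0.12,0.3,0,0,0],[3.9,0,0,0.4,0,0,0],[3.9,0,0,0.4,0,0,0],[3.9,0,0,0.2,0,0,0],[3.9,0,0,0,0,0,0]])

```text
time: 13.8
tcp_pos: [0.4549, -0.0526, 0.2256]
tool_rot: [0.786, -0.619, 0.002, 0.002]
ft_force: [0.3, 0.2, -4.4]
grip_width: 0.0429
```

move_arm(steps=[[3.9,0,0,0.2,0,0,0],[3.9,0,0,0.2,0,0,0],[3.9,0,0,0.2,0,0,0]])

```text
time: 14.1
tcp_pos: [0.455, -0.0526, 0.2194]
tool_rot: [0.786, -0.619, 0.002, 0.002]
ft_force: [1.0, -0.0, -3.5]
grip_width: 0.0426
```

move_arm(steps=[[3.9,0,0,0.2,0,0,0],[3.9,0,0,0.2,0,0,0]])

```text
time: 14.3
tcp_pos: [0.455, -0.0526, 0.215]
tool_rot: [0.786, -0.619, 0.002, 0.002]
ft_force: [-0.2, 0.4, -4.4]
grip_width: 0.043
```

move_arm(steps=[[3.9,0,0,0.2,0,0,0],[3.9,0,0,0.2,0,0,0]])

```text
time: 14.5
tcp_pos: [0.455, -0.0526, 0.2106]
tool_rot: [0.786, -0.619, 0.002, 0.002]
ft_force: [0.0, -1.4, -5.4]
grip_width: 0.0427
```

move_arm(steps=[[3.9,0,0,0.15,0,0,0],[3.9,0,0,0.1,0,0,0]])

```text
time: 14.7
tcp_pos: [0.455, -0.0526, 0.2078]
tool_rot: [0.786, -0.619, 0.002, 0.002]
ft_force: [0.6, -0.3, -4.1]
grip_width: 0.0427
```

move_arm(steps=[[3.9,0,0,0.1,0,0,0],[3.9,0,0,0.1,0,0,0]])

```text
time: 14.9
tcp_pos: [0.4567, -0.0528, 0.2073]
tool_rot: [0.786, -0.619, 0.004, 0.001]
ft_force: [-1.6, 0.3, 16.5]
grip_width: 0.0426
```

move_arm(steps=[[4.0,0,0,-0.03,0,0,0],[4.3,0,0,0,0,0,0],[4.5,0,0,0,0,0,0],[5.0,0,0,0,0,0,0],[5.4,0,0,0,0,0,0]], newtons=20)

```text
time: 15.4
tcp_pos: [0.4574, -0.0529, 0.2082]
tool_rot: [0.786, -0.619, 0.005, 0.001]
ft_force: [0.1, -0.2, -0.7]
grip_width: 0.0545
```

```bash
python3 - <<'E'
from fit import *
to([.455,-.0523,.3],.24)
a=cap('scene');b=cap('wrist')
fit(.0125)
E
```

```text
t 15.4 tcp [ 0.4574 -0.0529  0.2082] go cm [-0.04  0.18 -9.18] turn(6deg) [-0.04 -0.08 -0.03] F [ 0.09 -0.19 -0.71] w 0.0545
scene cap plane tilt [-0.0122 -0.0339] z 0.1315 342
scene cap side 127 [ 0.4589 -0.0595] rms 0.0013
scene lens 169 [ 0.4592 -0.058 ] rms 0.0015
scene base 274 [ 0.4594 -0.0568] rms 0.0071
wrist cap plane tilt [-0.0143 -0.0056] z 0.1318 6703
wrist cap side 1252 [ 0.4553 -0.0569] rms 0.0012
wrist base 1816 [ 0.4634 -0.0521] rms 0.0043
```

Home: the cap top is at 0.1317 against 0.132 expected. Retreating straight up.

move_arm(steps=[[6.5,0,0,0,0,0,0],[6.5,0,0,-0.5,0,0,0],[6.5,0,0,-1,0,0,0],[6.5,0,0,-2,0,0,0],[6.5,0,0,-3,0,0,0],[6.5,0,0,-3,0,0,0],[6.5,0,0,-3,0,0,0],[6.5,0,0,-2,0,0,0],[6.5,0,0,-1,0,0,0],[6.5,0,0,0,0,0,0],[6.5,0,0,0,0,0,0],[6.5,0,0,0,0,0,0]])

```text
time: 16.7
tcp_pos: [0.4552, -0.0505, 0.3735]
tool_rot: [0.786, -0.618, 0.005, 0.0]
ft_force: [-0.0, -0.6, 0.5]
grip_width: 0.0653
```

```bash
python3 - <<'E'
from fit import *
to([.455,-.0523,.3],.24)
a=cap('scene');b=cap('wrist')
fit(.012)
for n in('scene','wrist'):
    w=world(dict(np.load(f'last_{n}.npz')));H=w[...,2];d=np.hypot(w[...,0]-.456,w[...,1]+.0565)
    q=w[(H>.024)&(H<.034)&(d<.066)&(d>.056)];g=least_squares(lambda p:np.hypot(q[:,0]-p[0],q[:,1]-p[1])-.0595,[.456,-.0565],loss='soft_l1',f_scale=.001);print(n,'rim',len(q),g.x.round(4))
x=cv2.resize(a['color'][:,:,::-1],(533,400));y=cv2.resize(b['color'][60:310,190:350,::-1],(256,400),interpolation=cv2.INTER_CUBIC)
cv2.imwrite('pics/z.png',cv2.convertScaleAbs(np.hstack([x,y]),alpha=1.5))
E
```

```text
t 16.7 tcp [ 0.4552 -0.0505  0.3735] go cm [0.11 0.1  7.35] turn(6deg) [-0.05 -0.07 -0.01] F [-0.03 -0.62  0.53] w 0.0653
scene cap plane tilt [-0.0025 -0.0342] z 0.1315 336
scene cap side 135 [ 0.4586 -0.0597] rms 0.0013
scene lens 173 [ 0.4592 -0.0581] rms 0.0014
scene base 265 [ 0.4589 -0.0574] rms 0.0077
wrist cap plane tilt [-0.0061 -0.0032] z 0.1316 2286
wrist cap side 397 [ 0.4554 -0.0571] rms 0.0013
wrist base 861 [ 0.4628 -0.0517] rms 0.0045
scene rim 61 [ 0.455  -0.0577]
wrist rim 196 [ 0.4532 -0.0578]
```

View pics/z.png

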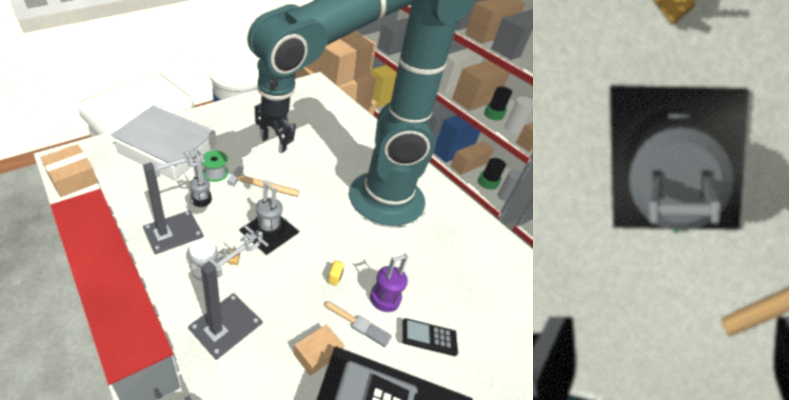

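Final view: the lantern stands upright in the cradle (269,213 left; 682,175 right) and the small lantern still hangs (200,190). The other bystanders look unmoved, and the gripper is clear. Handing in.

```bash
python3 -c "
from bench import robot
print(robot.sign_off())"
```

```text
the job is handed in; nothing more can be done
None
```

The large lantern is off its hook and standing released in the charging cradle. I handed the job in at about 17 s of the 58 s; no verdict was reported.

- **Keeper:** I pressed the bar down and back to its stop and held about 10–11 N there for roughly 0.5 s while the lantern still hung. I then eased to about 5–8 N, gripped the straps and lifted 51 mm. The keeper was followed back until the fingertips cleared it, and then I drew the lantern away towards −x.
- **Seating:** The wrist force peaked at about 21 N above the hanging load as the lantern touched down. That is below the 40 N limit.
- **Height and tilt:** Cap top is at 0.1316 m against 0.132 m expected, so the lantern is fully home. Cap tilt is under 0.01 rad from the wrist camera and about 0.034 rad from the coarser scene camera; the limit is 0.06 rad.
- **Centring:** The cap was 2–4 mm from the fitted rim centre, against a 6 mm limit. The fits of the lantern's base at the end were unreliable because collar points got into them (4–8 mm residual), so I disregarded them.
- **Surroundings:** By eye in the last picture, the small lantern still hangs, the bystanders look unmoved and the gripper is clear. I did not measure their positions.

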